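Lay the slotted stand block on its pad and lock in the wing bolt

ROBOT

A 7-joint arm with a two-finger parallel gripper is mounted at the origin on the work surface. World frame = base frame: x ahead of the robot, y to its left, z up, the work surface at z = 0. Lengths are in m, angles in rad, forces in N, time in s.
With the tool pointing down it reaches from about 0.425 to 0.875 m from the base axis. Payload 8.4 kg.
Tool frame: the origin (TCP) lies on the centre line of the jaws, within the pads' length; the fingertips stand 25 mm ahead of it and the grasp point (between the pads) lies 6 mm ahead of it; x points along the fingers, z is the direction in which the jaws open and shut, and the axes are right-handed (so a half turn about x gives the same grasp; the last joint's range is limited). The gripper opens to 85 mm and grips with 20 to 120 N. Pads are 22 mm wide; open, the fingers measure 114 mm over their backs; the gripper's body (76 mm by 85 mm) begins 54 mm behind the grasp point. The pads swing forward as they close: fully open they stand 13 mm farther back than shut.
Start: joints at [-1.258, 0.333, 0.04, 1.465, -0.013, 1.343, -0.059], TCP at [0.26, 0.596, 0.256] pointing down, gripper open.
Joint ranges: [-2.58, 2.58], [-0.38, 2.09], [-1.3, 1.39], [0.25, 2.4], [-1.5, 4.64], [0.08, 2.09], [-2.65, 2.65]. Speed limits (rad/s): [2.22, 2.22, 2.79, 2.79, 3.14, 3.14, 3.14].

INTERFACE

Orientations are given as a rotation vector (axis times angle).
In Python, from rig import arm gives the robot as it stands.
- The arm moves only by the tool play_rows, never from a script. Its argument "increments" is a list of rows, each a list of 7 numbers: the opening, from 0 (shut) to 1 (fully open), then the shift along the tool's x, y, z scaled (see below), then the turn, a rotation vector about the tool's x, y, z scaled (see below). A call has 1 to 8 rows; each row is the pose to reach, as a shift and turn from the pose commanded when the call began, along the tool's axes at that moment; what a row does not reach only later rows make up. The controller multiplies each number of a shift by 100 mm and each number of a turn by 120 degrees. A row lasts 1/10 s, in which the tool goes at most 50 mm and 8.59 degrees, less where a joint would pass 70% of its speed; a pose out of reach is approached as far as the arm can. A call with a number of a shift or a turn outside -1 to 1 is refused whole. A call with a gripper value outside its range is refused whole. The fingers move at their own pace and stop on an object; "force" is the grip in N (left out, the last holds). Time passes only in rows, so rows that repeat a pose let the fingers close. It gives the time, the measured TCP pose, the force and the opening at its end, in the units of the state.
- arm.get_obs(): the state, without advancing time (a new reading comes with each control period).
- arm.capture(name): name is "side" or "top" or "wrist"; returns a dict with "color" (420x560x3 uint8, red, green, blue), "z_map" (420x560 float32, m along the optical axis (not along the pixel's ray), 0 where there is no reading), "vfov" (degrees; the focal length in pixels is half the picture's height over the tangent of half this angle, whatever the lens; pixels are square), "cx", "cy" (the principal point, pixels), "dist" ([k1, k2, p1, p2, k3] as OpenCV has them; the pictures are not rectified), "position" and "rotation" of the camera in the world; the wrist camera has in their place "T_tool_cam" (4x4, takes a point from camera to tool coordinates, whose origin is the TCP and whose axes are the tool frame's). Camera axes: x right, y up, looking along -z (the intrinsics and any distortion apply to the point x, -y, -z); pixel columns grow to the right and rows downward; lengths in m; the calibration is good to about 2 mm. A picture is of the moment at which its call begins: read the wrist's pose just before it.
- arm.sign_off(): hands the job in, once; it reports no verdict.
The state is a dict: "t": time; "qpos": joint angles; "dq": joint speeds; "joint_torque": joint torques, N m; "ee_pos": TCP position; "tool_rot": TCP orientation; "wrist_force": force on the tool from outside, world axes, zero at the start; "wrist_torque": the same for the moment, N m; "gripper_width": opening from 0.0 (shut) to 1.0 (fully open).
Only numpy, scipy, OpenCV 4.12 (cv2) and the standard library are available. Lean on these libraries where they do the work, as an engineer would, in place of code of your own. Each camera call takes 0.05 s, during which the arm holds its last target. There are 200 camera calls.

TASK

Push the slotted aluminium block over the steel edge of the rubber pad so that it tips onto its side and lies flat on the pad with its slot facing up. Then take the orange wing bolt from its blue rack, lower its head lengthwise into the slot, clear of the slot's ends, until the flange sits on the block, turn it a quarter turn so the head catches under the lips, and let go. Leave the bottle, the jar and the mortar where they stand.

Things in the scene. Friction and masses are not known exactly. Their poses are not given: they have to be found in the camera images.
- pad: Fixed pad, rubber on white plastic, 190 (own x) x 140 x 20 mm high. Its end at own x = 0 is a steel-faced upright edge: the fence. Origin: on the work surface at the middle of that edge; own +x points across the pad, the way the block must fall. Pushed high (over 110 mm) that way with a few N, the block catches on the fence, pivots over it and beyond about 30 degrees falls by itself.
- block: Loose aluminium slotted-rail block, 90 x 90 x 160 mm long, 0.7 to 0.95 kg, too wide to grip. Starts on end on the work surface, its +x face 4 to 8 mm from the fence, nearly parallel. Origin: centre of its lower end; own z along its length, +x towards the pad. The slot is in its -x face, away from the pad. Lying on the pad it overhangs the fence by 0 to 20 mm, slotted face up, 110 mm high.
- slot_mid (a point): Middle of the slot's mouth, in the plane of the slotted face (block's own x -45, y 0, z 80 mm). Axes as the block's: z along the slot, -x out of it. The T-slot runs the whole 160 mm between two thin blue lines: mouth 20 mm wide, lips 8 mm thick, cavity behind them 44 mm wide, floor 32 mm below the face.
- rack: Fixed blue parking rack, 70 x 70 x 40 mm high, with a 20 mm wide slot along its own x from end to end, slot floor 10 mm high. Origin: centre of its underside.
- bolt: Loose wing bolt, 76 mm tall, 0.12 kg, hangs upright in the rack by its flange. Origin: on its axis, underside of flange; z up. Steel head 34 (x) x 13 (y) mm, z -20 to -12; shank 12 dia.; flange 40 dia., z 0 to 6; neck 20 dia.; orange grip 56 (x) x 14 (y) mm, z 20 to 56: pinch across its 14 mm from above. Seated, flange on the block's face, the head is 4 mm below the lips and turns either way.
- bottle: Amber bottle with black cap, 64 mm diameter, 140 mm tall. Leave alone. Origin: centre of its underside.
- jar: White ointment jar with red lid, 68 mm diameter, 60 mm tall. Leave alone. Origin: centre of its underside.
- mortar: White porcelain mortar (bowl), 110 mm diameter, 60 mm tall. Leave alone. Origin: centre of its underside.
There are look-alikes about, which are no part of the job. What is meant by the bolt is not green or yellow, and is the larger of those in its own colour.

How it is judged:
On the way, in this order (a step that is already met when the one before it is completed fails the run):
1. the block lies flat on the pad, slot up, at rest (height (world z) of slot_mid between 0.105 and 0.115 m and angle between block's own z axis and vertical between 1.4908 and 1.6508 rad and height (world z) of block between 0.058 and 0.072 m and linear speed of block below 0.02 m/s), for 0.2 s.
2. the bolt's head is down in the slot, lengthwise, flange on the block (height (world z) of slot_mid between 0.105 and 0.115 m and angle between block's own z axis and vertical between 1.4908 and 1.6508 rad and height (world z) of block between 0.058 and 0.072 m and x of bolt in the frame of block between -0.0495 and -0.041 m and y of bolt in the frame of block between -0.007 and 0.007 m and z of bolt in the frame of block between 0.03 and 0.13 m and angle between bolt's own z axis and vertical below 0.15 rad and angle between the x axis of bolt and the z axis of block, either way round below 0.35 rad), for 0.1 s.
At the end, for the whole second after the job is handed in: Block flat on the pad (0.08 rad), slot up; bolt upright in the slot (0.15 rad), flange within 4 mm of the block's face, axis within 7 mm of the slot's middle line and 30 mm or more from its ends, head turned at least 1.2 rad from the slot's direction; all at rest, bystanders in place (all of step 1 and x of bolt in the frame of block between -0.0495 and -0.041 m and y of bolt in the frame of block between -0.007 and 0.007 m and z of bolt in the frame of block between 0.03 and 0.13 m and angle between bolt's own z axis and vertical below 0.15 rad and linear speed of bolt below 0.02 m/s and angle between the x axis of bolt and the z axis of block, either way round above 1.2 rad); the robot touches nothing.
It fails at once if the bottle was moved more than 30 mm or tipped (distance of bottle from where it was at the start of the episode above 0.03 m or angle between bottle's own z axis and vertical above 0.3 rad).
It fails at once if the jar was moved more than 30 mm or tipped (distance of jar from where it was at the start of the episode above 0.03 m or angle between jar's own z axis and vertical above 0.3 rad).
It fails at once if the mortar was moved more than 30 mm or tipped (distance of mortar from where it was at the start of the episode above 0.03 m or angle between mortar's own z axis and vertical above 0.3 rad).
It also fails if it takes over 56 s, if anything falls off the work surface, if the arm or the gripper's body presses on something with over 40 N, if the wrist force passes 120 N, or if a joint passes its speed limit or range.

## Working session

There is one attempt and no reset: what is moved stays moved. The work goes in short steps, Python scripts to look and compute and a tool call to move; the robot and the scene stay as the last step left them, time stands still between calls to the robot, and variables do not carry over. Pictures are saved under pics/ and viewed, about 8 in all and at most 12, crops included, and the job is handed in when it is done.

Besides the shell and the picture viewer there is one more tool, called after "Emit:" as name([rows], argument=value, ...), one row to a line, values as JSON. play_rows: Moves the arm, as the interface text tells. Shifts and turns lie within -1 to 1; 1 stands for 100 mm of shift or 120 degrees of turn. Its arguments: {"type":"object","properties":{"increments":{"type":"array"},"force":{"type":"number"}},"required":["increments"]}

```bash
mkdir -p pics; ls
cat > h.py <<'E'
import numpy as np, cv2
from scipy.spatial.transform import Rotation as R
from rig import arm
def cap(n):
    o=arm.get_obs(); c=arm.capture(n)
    c['f']=210/np.tan(np.radians(c['vfov'])/2)
    if n=='wrist':
        T=np.array(c['T_tool_cam']); Rt=R.from_rotvec(o['tool_rot']).as_matrix()
        c['Rw']=Rt@T[:3,:3]; c['p']=Rt@T[:3,3]+np.array(o['ee_pos'])
    else:
        r=np.array(c['rotation']); c['Rw']=r if r.shape==(3,3) else R.from_rotvec(r).as_matrix() if r.size==3 else None
        c['p']=np.array(c['position'])
    return c
def rays(c,px):
    K=np.array([[c['f'],0,c['cx']],[0,c['f'],c['cy']],[0,0,1.]])
    u=cv2.undistortPoints(np.array(px,float).reshape(-1,1,2),K,np.array(c['dist'],float)).reshape(-1,2)
    return np.c_[u[:,0],-u[:,1],-np.ones(len(u))]
def plane(c,px,z):
    d=rays(c,px)@c['Rw'].T; return c['p']+d*((z-c['p'][2])/d[:,2])[:,None]
def cloud(c,px):
    px=np.array(px); d=rays(c,px); zz=c['z_map'][px[:,1].astype(int),px[:,0].astype(int)]
    return c['p']+(d*zz[:,None])@c['Rw'].T
def save(c,n): cv2.imwrite('pics/'+n,cv2.cvtColor(c['color'],cv2.COLOR_RGB2BGR))
E
python3 - <<'E'
from h import *
import pickle
for n in('top','side'):
    c=cap(n); save(c,n+'1.png'); pickle.dump(c,open(n+'.pkl','wb')); print(n,np.round(c['p'],3),np.array(c['rotation']).round(3).tolist(),c['vfov'],c['cx'],c['cy'],c['dist'])
o=arm.get_obs(); print(o); 
print(R.from_rotvec(o['tool_rot']).as_matrix().round(3))
E
```

```text
pics
top [ 0.535 -0.018  1.206] [0.039, -0.076, -1.567] 44.16894438302659 284.84079383262394 207.76930204187363 [0.01680979 0.         0.         0.         0.        ]
side [ 0.454 -0.815  0.533] [1.042, -0.115, -0.16] 54.35446403717425 281.92270602469944 204.6036736452578 [-0.00477067  0.          0.          0.          0.        ]
{'t': 0.1, 'qpos': array([-1.25817921,  0.33384374,  0.03984275,  1.46618632, -0.01339841,
        1.34328403, -0.05852195]), 'dq': array([ 0.00086252, -0.00018998,  0.00014787, -0.00159516,  0.00041753,
        0.00076934,  0.00114882]), 'joint_torque': array([ 4.63624368e-03, -6.60017323e+01,  1.37070682e+00, -4.06476045e+01,
        1.71779457e-02,  8.83414701e-03, -2.13427808e-05]), 'ee_pos': array([0.2600335 , 0.59531297, 0.25550578]), 'tool_rot': array([-0.90159011,  1.37753197,  0.90015861]), 'wrist_force': array([-0.30738306,  0.19198411, -0.62032035]), 'wrist_torque': array([ 0.01994865, -0.01598865, -0.04446061]), 'gripper_width': 0.9977877920019953}
[[-0.001 -0.916  0.4  ]
 [-0.001  0.4    0.916]
 [-1.    -0.    -0.001]]
```

View pics/top1.png

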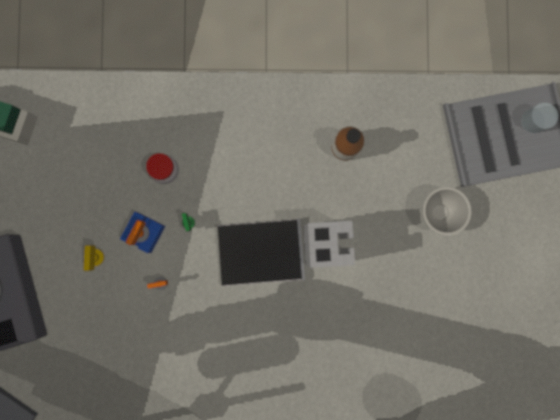

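View pics/side1.png

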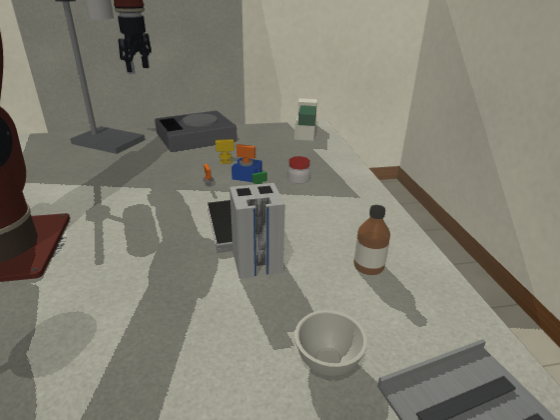

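The top view shows the block's upper end at (330,242), with the pad to its left at (260,252) and the slot facing right (−y). It also shows the mortar (447,212), bottle (349,142) and jar (160,167). 

Candidates for the bolt:
- Large orange in the blue rack: (135,232)
- Small orange: (157,285)
- Yellow: (92,258)
- Green: (187,222)

I choose the large orange one in the rack, and I'll check it in a crop.

Run:
```python
from h import *
import pickle
c=pickle.load(open('top.pkl','rb')); s=pickle.load(open('side.pkl','rb'))
v,u=np.mgrid[0:420,0:560]; px=np.c_[u.ravel(),v.ravel()]
P=cloud(c,px); ok=c['z_map'].ravel()>0; hsv=cv2.cvtColor(c['color'],cv2.COLOR_RGB2HSV).reshape(-1,3)
inb=lambda a,b,d,e:(px[:,0]>a)&(px[:,0]<b)&(px[:,1]>d)&(px[:,1]<e)
print('table z',np.median(P[ok&inb(380,440,300,340),2]))
def rect(m,z,name):
    im=m.reshape(420,560).astype(np.uint8); n,l,st,_=cv2.connectedComponentsWithStats(im)
    k=1+st[1:,4].argmax(); cn=cv2.findContours((l==k).astype(np.uint8),0,2)[0][0].reshape(-1,2)
    Q=P[(l.ravel()==k)]
    W=plane(c,cn,z)[:,:2]; r=cv2.minAreaRect((W*1000).astype(np.float32)); print(name,np.round(r[0],1),np.round(r[1],1),round(r[2],1),'medz',np.median(Q[:,2]).round(4),'n',len(Q)); print(cv2.boxPoints(r).round().tolist())
rect(ok&inb(290,370,200,280)&(P[:,2]>.14)&(P[:,2]<.18),.16,'block')
rect(inb(205,300,210,295)&(hsv[:,2]<60),.02,'pad')
rect((hsv[:,0]>105)&(hsv[:,0]<128)&(hsv[:,1]>120)&inb(100,180,200,265)&(P[:,2]>.03),.04,'rack')
og=(hsv[:,0]>3)&(hsv[:,0]<18)&(hsv[:,1]>150)
rect(og&inb(110,175,205,262),.056+.04,'bolt(top z?)')
rect(og&inb(140,180,265,300),.03,'small')
rect(ok&inb(320,375,110,170)&(P[:,2]>.12),.14,'bottle cap')
rect(ok&inb(415,480,180,245)&(P[:,2]>.04),.06,'mortar')
rect(ok&inb(140,185,145,190)&(P[:,2]>.045),.06,'jar')
Pb=P[og&inb(110,175,205,262)]; print('bolt zs',np.percentile(Pb[:,2],[10,50,90]).round(3))
a=cv2.resize(c['color'][195:300,75:210],None,fx=4,fy=4)[:420]; b=cv2.resize(s['color'][125:195,190:280],None,fx=4.,fy=4.)
b=cv2.copyMakeBorder(b,0,140,0,0,0)
im=np.hstack([cv2.resize(a,(430,420)),b]); cv2.imwrite('pics/crop.png',im[:,:,::-1])
```

```text
table z -0.0005387289057299238
block [ 539.8 -134. ] [89.8 91.2] 3.4 medz 0.1593 n 1723
[[492.0, -91.0], [498.0, -182.0], [587.0, -177.0], [582.0, -86.0]]
pad [520.8  12.9] [130.8 179.2] 4.8 medz 0.0192 n 4503
[[448.0, 97.0], [463.0, -82.0], [593.0, -71.0], [578.0, 108.0]]
rack [555.8 256.9] [26.4 66.3] 63.7 medz 0.0387 n 297
[[520.0, 260.0], [580.0, 230.0], [591.0, 254.0], [532.0, 283.0]]
bolt(top z?) [561. 272.] [22.8 52.6] 64.8 medz 0.093 n 212
[[532.0, 273.0], [580.0, 250.0], [590.0, 271.0], [542.0, 294.0]]
small [449.6 241.1] [11.3 40.9] 8.1 medz 0.0554 n 87
[[441.0, 261.0], [447.0, 220.0], [458.0, 222.0], [452.0, 262.0]]
bottle cap [ 766.4 -184.8] [29.4 29.8] 89.7 medz 0.1387 n 168
[[751.0, -199.0], [781.0, -200.0], [781.0, -170.0], [752.0, -170.0]]
mortar [ 614.6 -406.5] [105.2 107.9] 0.2 medz 0.0574 n 747
[[562.0, -353.0], [562.0, -461.0], [667.0, -460.0], [667.0, -352.0]]
jar [710.9 234.1] [58.2 59.6] 0.4 medz 0.0588 n 585
[[682.0, 264.0], [682.0, 204.0], [740.0, 205.0], [740.0, 264.0]]
bolt zs [0.071 0.093 0.096]
```

View pics/crop.png

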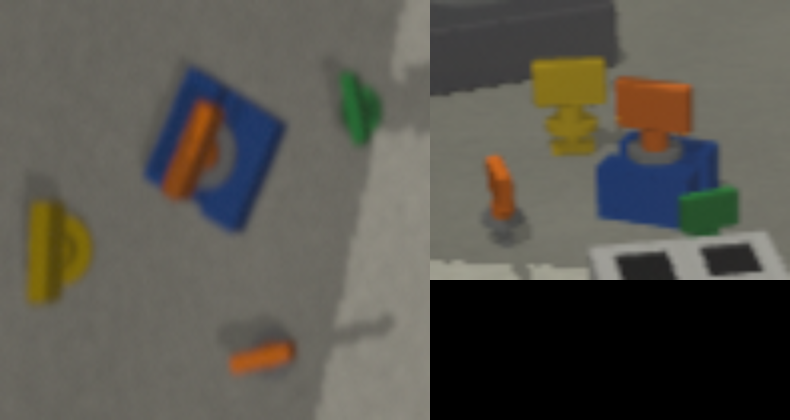

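The crop confirms the choice: the large orange wing bolt sits in the blue rack at (135,232), and the loose one at (157,285) is clearly smaller. Next I'm moving the arm behind the block.

Emit:
play_rows([
  [0.5, 0, -1, -0.7, 0, 0, 0],
  [0.5, 0, -1, -0.7, 0, 0, 0],
  [0.5, 0, -1, -0.7, 0, 0, 0],
], force=60)

```text
t: 0.4
ee_pos: [0.3271, 0.4872, 0.2561]
tool_rot: [-0.899, 1.378, 0.895]
wrist_force: [0.5, 1.0, -0.9]
gripper_width: 0.515
```

Emit:
play_rows([
  [0.5, 0, -1, -0.7, 0, 0, 0],
  [0.5, 0, -1, -0.7, 0, 0, 0],
  [0.5, 0, -1, -0.7, 0, 0, 0],
])

```text
t: 0.7
ee_pos: [0.3903, 0.3826, 0.2562]
tool_rot: [-0.898, 1.378, 0.895]
wrist_force: [-0.4, 0.9, 0.2]
gripper_width: 0.497
```

Emit:
play_rows([
  [0.5, 0, -1, -1, 0, 0, 0],
  [0.5, 0, -1, -1, 0, 0, 0],
  [0.5, 0, -1, -1, 0, 0, 0],
])

```text
t: 1.0
ee_pos: [0.4396, 0.2527, 0.2561]
tool_rot: [-0.9, 1.377, 0.9]
wrist_force: [0.4, -0.6, 0.4]
gripper_width: 0.502
```

Emit:
play_rows([
  [0.5, 0, -1, -1, 0, 0, 0],
  [0.5, 0, -1, -1, 0, 0, 0],
  [0.5, 0, -1, -1, 0, 0, 0],
])

```text
t: 1.3
ee_pos: [0.491, 0.121, 0.2563]
tool_rot: [-0.9, 1.377, 0.9]
wrist_force: [-0.0, 0.3, -0.1]
gripper_width: 0.5
```

Emit:
play_rows([
  [0.5, 0, -1, -1, 0, 0, 0],
  [0.5, 0, -1, -1, 0, 0, 0],
  [0.5, 0, -1, -1, 0, 0, 0],
])

```text
t: 1.6
ee_pos: [0.5425, -0.0107, 0.2563]
tool_rot: [-0.9, 1.377, 0.899]
wrist_force: [0.2, 0.2, -0.0]
gripper_width: 0.497
```

Emit:
play_rows([
  [0.5, 0, -0.45, -0.98, 0, 0, 0],
  [0.5, 0, -0.45, -0.98, 0, 0, 0],
  [0.5, 0, -0.45, -0.98, 0, 0, 0],
])

```text
t: 1.9
ee_pos: [0.543, -0.1228, 0.2564]
tool_rot: [-0.896, 1.381, 0.892]
wrist_force: [-0.7, -0.2, -0.3]
gripper_width: 0.498
```

Emit:
play_rows([
  [0.5, 0, -0.45, -0.98, 0, 0, 0],
  [0.5, 0, -0.45, -0.98, 0, 0, 0],
  [0.5, 0, -0.45, -0.98, 0, 0, 0],
])

```text
t: 2.2
ee_pos: [0.5444, -0.2298, 0.2564]
tool_rot: [-0.897, 1.381, 0.894]
wrist_force: [0.2, -0.2, 0.3]
gripper_width: 0.5
```

Emit:
play_rows([
  [0.5, 0, 0, 0, 0.13, 0, 0],
  [0.5, 0, 0, 0, 0.26, 0, 0],
  [0.5, 0.3, 0, 0, 0.39, 0, 0],
  [0.5, 0.6, 0, 0, 0.513, 0, 0],
  [0.5, 0.91, 0, 0, 0.513, 0, 0],
  [0.5, 0.91, 0, 0, 0.513, 0, 0],
  [0.5, 0.91, 0, 0, 0.513, 0, 0],
  [0.5, 0.91, 0, 0, 0.513, 0, 0],
])

```text
t: 3.0
ee_pos: [0.5462, -0.2226, 0.1647]
tool_rot: [-0.064, 1.571, 0.064]
wrist_force: [0.1, -0.4, -0.2]
gripper_width: 0.501
```

Run:
```python
from h import *
o=arm.get_obs(); print(o['t'],o['ee_pos'].round(4),o['qpos'].round(2)); print(R.from_rotvec(o['tool_rot']).as_matrix().round(3))
c=cap('side'); save(c,'s2.png')
```

```text
3.0 [ 0.5462 -0.2226  0.1647] [-0.38  0.36  0.85  1.76 -0.3   1.15  0.65]
[[-0.001 -0.082  0.997]
 [ 0.     0.997  0.082]
 [-1.     0.    -0.001]]
```

View pics/s2.png

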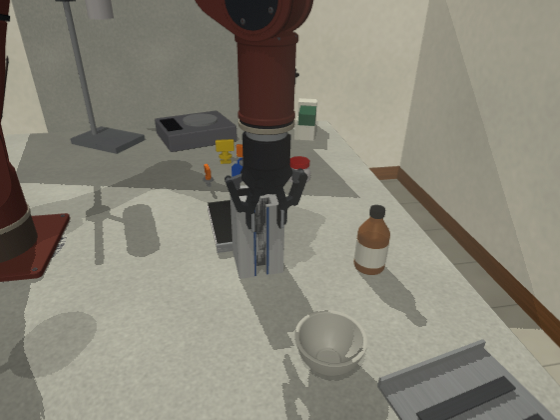

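The side view shows the open fingers at (235,200) and (295,190), straddling the slot behind the block's top, clear of the bottle and mortar. Now I push along tool +y.

Emit:
play_rows([
  [0.5, 0, 0.2, 0, 0, 0, 0],
  [0.5, 0, 0.3, 0, 0, 0, 0],
  [0.5, 0, 0.4, 0, 0, 0, 0],
  [0.5, 0, 0.5, 0, 0, 0, 0],
  [0.5, 0, 0.6, 0, 0, 0, 0],
  [0.5, 0, 0.7, 0, 0, 0, 0],
  [0.5, 0, 0.8, 0, 0, 0, 0],
  [0.5, 0, 0.9, 0, 0, 0, 0],
])

```text
t: 3.85
ee_pos: [0.5387, -0.133, 0.1656]
tool_rot: [-0.067, 1.569, 0.066]
wrist_force: [0.4, -2.6, 3.9]
gripper_width: 0.5
```

Run:
```python
from h import *
c=cap('side'); save(c,'s3.png')
```

```text
(no output)
```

View pics/s3.png

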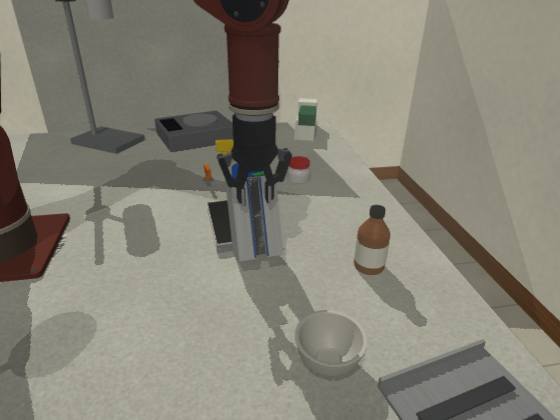

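The block is pivoting over the fence, with its lower end raised at (258,258) and tilted about 25–30°. I'll keep pushing.

Emit:
play_rows([
  [0.5, 0, 0.1, 0, 0, 0, 0],
  [0.5, 0, 0.2, 0, 0, 0, 0],
  [0.5, 0, 0.3, 0, 0, 0, 0],
  [0.5, 0, 0.35, 0, 0, 0, 0],
  [0.5, 0, 0.35, 0, 0, 0, 0],
  [0.5, 0, 0.35, 0, 0, 0, 0],
  [0.5, 0, 0.35, 0, 0, 0, 0],
  [0.5, 0, 0.35, 0, 0, 0, 0],
])

```text
t: 4.7
ee_pos: [0.5356, -0.0993, 0.1653]
tool_rot: [-0.066, 1.57, 0.066]
wrist_force: [0.4, 0.9, -0.0]
gripper_width: 0.501
```

Emit:
play_rows([
  [0.5, -0.5, -0.3, 0, 0, 0, 0],
  [0.5, -0.9, -0.9, 0, 0, 0, 0],
  [0.5, -0.9, -0.9, 0, 0, 0, 0],
  [0.5, -0.9, -0.9, 0, 0, 0, 0],
])

```text
t: 5.1
ee_pos: [0.5436, -0.1936, 0.2583]
tool_rot: [-0.064, 1.566, 0.059]
wrist_force: [1.2, -0.4, 0.4]
gripper_width: 0.499
```

Run:
```python
from h import *
o=arm.get_obs(); print(o['t'],o['ee_pos'])
c=cap('side'); save(c,'s4.png')
c=cap('top'); save(c,'t4.png')
import cv2; a=cv2.imread('pics/s4.png');b=cv2.imread('pics/t4.png')
cv2.imwrite('pics/c4.png',np.hstack([a[130:330,150:430],b[180:380,190:470]]))
```

```text
5.1 [ 0.54357257 -0.19360716  0.25825917]
```

View pics/c4.png

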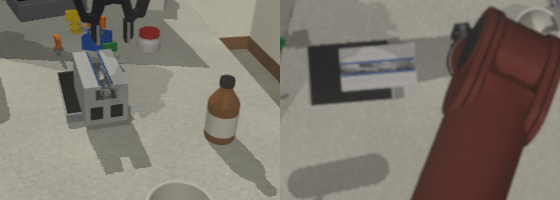

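The block lies flat with its slot up: in the side crop its end is at (100,105), and in the top crop it is at (377,68). Now I move over it for a wrist picture, then on to the bolt.

Emit:
play_rows([
  [1, -0.4, 1, 0, 0, 0, 0],
  [1, -0.4, 1, 0, 0, 0, 0],
  [1, -0.4, 1, 0, 0, 0, 0],
])

```text
t: 5.5
ee_pos: [0.5353, -0.0813, 0.2958]
tool_rot: [-0.072, 1.569, 0.076]
wrist_force: [-0.2, 0.0, 0.0]
gripper_width: 0.975
```

Emit:
play_rows([
  [1, -0.3, 0.8, 0, 0, 0, 0],
  [1, -0.3, 0.8, 0, 0, 0, 0],
  [1, -0.3, 0.8, 0, 0, 0, 0],
  [1, -0.3, 0.8, 0, 0, 0, 0],
])

```text
t: 5.9
ee_pos: [0.5277, -0.0074, 0.3246]
tool_rot: [-0.069, 1.571, 0.069]
wrist_force: [0.8, -0.3, -0.0]
gripper_width: 1.007
```

Run:
```python
from h import *
import pickle
o=arm.get_obs(); print(o['t'],o['ee_pos'])
w=cap('wrist'); save(w,'w5.png'); pickle.dump(w,open('w5.pkl','wb')); print(np.array(w['T_tool_cam']).round(3).tolist(),w['vfov'],w['dist'])
```

```text
5.9 [ 0.52771332 -0.00739655  0.32457527]
[[0.001, 0.288, -0.958, -0.118], [0.001, 0.958, 0.288, 0.073], [1.0, -0.001, 0.0, -0.001], [0.0, 0.0, 0.0, 1.0]] 66.95155679814077 [-0.07620052  0.          0.          0.          0.        ]
```

View pics/w5.png

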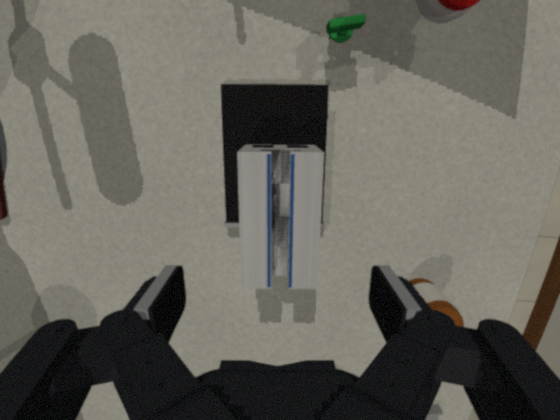

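Emit:
play_rows([
  [1, 0, 1, 0.15, -0.0, 0, 0],
  [1, 0, 1, 0.15, 0, 0, 0],
  [1, 0, 1, 0.15, 0, 0, 0],
])

```text
t: 6.25
ee_pos: [0.5339, 0.0984, 0.3237]
tool_rot: [-0.072, 1.572, 0.073]
wrist_force: [-0.5, -0.3, 0.4]
gripper_width: 1.003
```

Emit:
play_rows([
  [1, 0, 0.8, 0.35, 0, 0, 0],
  [1, 0, 0.8, 0.35, 0, 0, 0],
  [1, 0, 0.8, 0.35, 0, 0, 0],
  [1, 0, 0.8, 0.35, 0, 0, 0],
])

```text
t: 6.65
ee_pos: [0.5628, 0.1739, 0.324]
tool_rot: [-0.068, 1.571, 0.065]
wrist_force: [0.2, -1.2, -0.1]
gripper_width: 0.998
```

Run:
```python
from h import *
import pickle
o=arm.get_obs(); print(o['t'],o['ee_pos'],o['qpos'].round(2))
w=cap('wrist'); save(w,'w6.png'); pickle.dump(w,open('w6.pkl','wb'))
```

```text
6.65 [0.56282246 0.17389319 0.32396643] [-0.95  0.21  0.68  1.54 -0.13  1.44 -0.18]
```

View pics/w6.png

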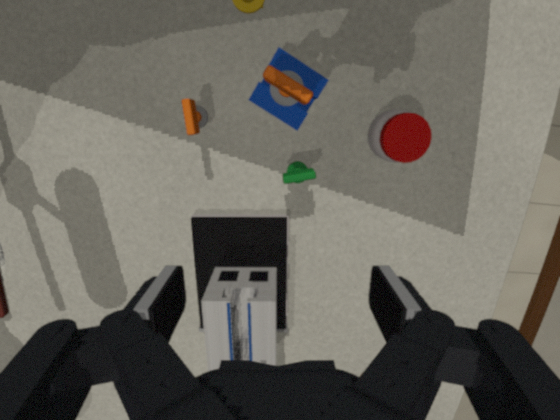

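The wrist views show the block flat, with its blue slot lines at columns 269 and 290 in w5. In w6 the bolt grip is at (288,85) in the rack.

Run:
```python
from h import *
import pickle
def comp(m):
    n,l,st,_=cv2.connectedComponentsWithStats(m.astype(np.uint8)); return l==1+st[1:,4].argmax()
def pts(m): return np.argwhere(m)[:,::-1]
v,u=np.mgrid[0:420,0:560]
w=pickle.load(open('w5.pkl','rb')); h=cv2.cvtColor(w['color'],cv2.COLOR_RGB2HSV)
b=(h[...,0]>105)&(h[...,0]<128)&(h[...,1]>110)&(v>140)&(v<300)&(u>230)&(u<330)
L=[]
for m in (b&(u<280),b&(u>=280)):
    p=pts(comp(m)); W=plane(w,p,.11)[:,:2]; vx,vy,x,y=cv2.fitLine((W*1000).astype(np.float32),2,0,.01,.01).ravel(); L.append((vx,vy,x,y))
    print('line ang',np.degrees(np.arctan2(vy,vx))%180,'mid',x,y,'yrange',W[:,1].min(),W[:,1].max(), 'depth z',np.median(cloud(w,p)[:,2]))
# block top face extent
P=cloud(w,np.c_[u.ravel(),v.ravel()]); ok=(w['z_map'].ravel()>0)&(abs(P[:,2]-.11)<.008)&(v.ravel()<310)&(u.ravel()>200)&(u.ravel()<360)
m=comp(ok.reshape(420,560)); cn=cv2.findContours(m.astype(np.uint8),0,2)[0][0].reshape(-1,2)
r=cv2.minAreaRect((plane(w,cn,.11)[:,:2]*1000).astype(np.float32)); print('face',r,np.median(P[m.ravel(),2]))
w=pickle.load(open('w6.pkl','rb')); h=cv2.cvtColor(w['color'],cv2.COLOR_RGB2HSV)
o=comp((h[...,0]>3)&(h[...,0]<18)&(h[...,1]>150)&(v<120)&(u>240)&(u<330))
P=cloud(w,pts(o)); print('bolt zs',np.percentile(P[:,2],[5,50,95]))
top=pts(o)[P[:,2]>.088]; T=cloud(w,top)
r=cv2.minAreaRect((plane(w,top,.096)[:,:2]*1000).astype(np.float32)); print('grip top plane',r); r2=cv2.minAreaRect((T[:,:2]*1000).astype(np.float32)); print('grip depth',r2)
k=comp((h[...,0]>105)&(h[...,0]<128)&(h[...,1]>110)&(v<140)|o); cn=cv2.findContours(k.astype(np.uint8),0,2)[0][0].reshape(-1,2)
Q=cloud(w,pts(k&~o)); 
gr=(h[...,1]<60)&(v>60)&(v<115)&(u>250)&(u<330)
F=cloud(w,pts(gr)); F=F[(F[:,2]>.043)&(F[:,2]<.06)]; print('flange',len(F),F.mean(0)); print('flange circ',cv2.minEnclosingCircle((F[:,:2]*1000).astype(np.float32)))
for q in [Q[(Q[:,2]>.034)&(Q[:,2]<.046)]]: print('rack',cv2.minAreaRect((q[:,:2]*1000).astype(np.float32)))
```

```text
line ang 94.66015 mid 521.0689 -47.37643 yrange -0.1264148202709378 0.025255692667006946 depth z 0.1109316639280361
line ang 94.70573 mid 545.3021 -40.86114 yrange -0.12419143502290438 0.02749091164480736 depth z 0.11076008601340775
face ((560.5263061523438, -46.969337463378906), (35.49263381958008, 160.46994018554688), 4.759774684906006) 0.11031795664645813
bolt zs [0.07590265 0.09593551 0.09747173]
grip top plane ((563.8306274414062, 278.1654968261719), (13.890283584594727, 54.32085418701172), 63.60498809814453)
grip depth ((562.6520385742188, 277.71209716796875), (41.46245574951172, 48.61328887939453), 29.095882415771484)
flange 347 [0.56216177 0.27534321 0.04628264]
flange circ ((563.6309814453125, 278.85321044921875), 20.039161682128906)
rack ((565.9410400390625, 277.8397521972656), (68.88923645019531, 68.7061538696289), 63.15565872192383)
```

Emit:
play_rows([
  [0.6, 0.2, 0.5, 0.05, -0.07, 0, 0],
  [0.6, 0.5, 1, 0.1, -0.14, 0, 0],
  [0.6, 1, 1, 0.1, -0.21, 0, 0],
  [0.6, 1, 1, 0.1, -0.28, 0, 0],
  [0.6, 1, 1, 0.1, -0.35, 0, 0],
  [0.6, 1, 1, 0.1, -0.42, 0, 0],
  [0.6, 1, 1, 0.1, -0.49, 0, 0],
  [0.6, 1, 1, 0.1, -0.49, 0, 0],
])

```text
t: 7.5
ee_pos: [0.5648, 0.2727, 0.2256]
tool_rot: [-0.864, 1.392, 0.863]
wrist_force: [0.1, 0.5, -0.7]
gripper_width: 0.598
```

```bash
cat >> h.py <<'E'
def to(x,y,z,ang=None):
    "needed shift (units of 100mm) in tool axes and turn about tool x (units of 120 deg), ang = azimuth of jaw axis"
    o=arm.get_obs(); M=R.from_rotvec(o['tool_rot']).as_matrix(); d=M.T@(np.array([x,y,z])-o['ee_pos'])*10
    a=np.degrees(np.arctan2(M[1,2],M[0,2])); print('t',o['t'],o['ee_pos'].round(4),'jaw',round(a,1),'xaxis',M[:,0].round(3),'q7',o['qpos'][-1].round(2),'shift',d.round(3),'turn',None if ang is None else round(-(ang-a)/120,3))
E
python3 -c "
from h import *
to(.5638,.2783,.085,63.6)"
```

```text
t 7.5 [0.5648 0.2727 0.2256] jaw 63.6 xaxis [ 0. -0. -1.] q7 0.71 shift [1.406 0.034 0.046] turn 0.0
```

Emit:
play_rows([
  [0.6, 0.4, 0.03, 0.05, 0, 0, 0],
  [0.6, 0.8, 0.03, 0.05, 0, 0, 0],
  [0.6, 0.8, 0.03, 0.05, 0, 0, 0],
])

```text
t: 7.8
ee_pos: [0.561, 0.2783, 0.1404]
tool_rot: [-0.862, 1.403, 0.861]
wrist_force: [-0.8, 0.3, -0.6]
gripper_width: 0.6
```

```bash
python3 -c "
from h import *
import pickle
to(.5638,.2783,.085,63.6)
w=cap('wrist'); save(w,'w7.png')
h=cv2.cvtColor(w['color'],cv2.COLOR_RGB2HSV); m=(h[...,0]>3)&(h[...,0]<18)&(h[...,1]>150)
n,l,st,_=cv2.connectedComponentsWithStats(m.astype(np.uint8)); m=l==1+st[1:,4].argmax()
p=np.argwhere(m)[:,::-1]; P=cloud(w,p); t=p[P[:,2]>.09]
print(len(t),cv2.minAreaRect((plane(w,t,.096)[:,:2]*1000).astype(np.float32)),np.percentile(P[:,2],[50,95]))
"
```

```text
t 7.8 [0.561  0.2783 0.1404] jaw 63.3 xaxis [-0.007 -0.005 -1.   ] q7 0.72 shift [ 0.553 -0.027  0.017] turn -0.002
2113 ((562.4168090820312, 279.27349853515625), (13.209156036376953, 55.91294860839844), 64.3128433227539) [0.09588678 0.09708657]
```

View pics/w7.png

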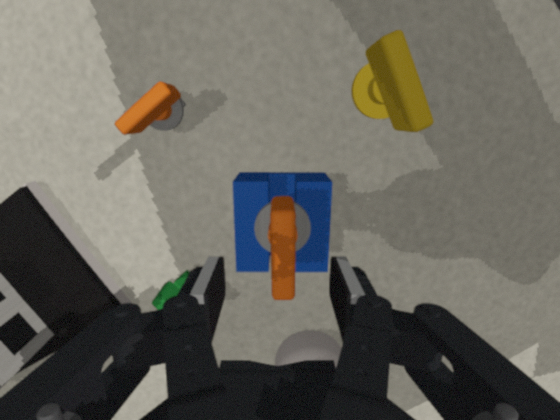

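The grip at (283,248) is centred between the jaws, so I'll descend and grip.

Emit:
play_rows([
  [0.6, 0.25, -0.02, 0.02, 0, 0, 0],
  [0.6, 0.55, -0.02, 0.02, 0, 0, 0],
  [0.6, 0.55, -0.02, 0.02, 0, 0, 0],
  [0, 0.55, -0.02, 0.02, 0, 0, 0],
  [0, 0.55, -0.02, 0.02, 0, 0, 0],
  [0, 0.55, -0.02, 0.02, 0, 0, 0],
  [0, 0.55, -0.02, 0.02, 0, 0, 0],
  [0, 0.55, -0.02, 0.02, 0, 0, 0],
], force=60)

```text
t: 8.65
ee_pos: [0.5677, 0.282, 0.0928]
tool_rot: [-0.863, 1.389, 0.863]
wrist_force: [-1.2, -2.2, 7.9]
gripper_width: 0.155
```

Emit:
play_rows([
  [0, -0.3, 0, 0, 0, 0, 0],
  [0, -0.6, 0, 0, 0, 0, 0],
  [0, -1, 0, 0, 0, 0, 0],
  [0, -1, 0, 0, 0, 0, 0],
])

```text
t: 9.05
ee_pos: [0.5693, 0.2826, 0.1973]
tool_rot: [-0.862, 1.383, 0.863]
wrist_force: [0.7, 0.5, -0.7]
gripper_width: 0.148
```

```bash
python3 -c "
from h import *
to(.5334,-.048,.26,4.7)
w=cap('wrist'); save(w,'w8.png')"
```

```text
t 9.05 [0.5693 0.2826 0.1973] jaw 63.6 xaxis [ 0.008  0.006 -1.   ] q7 0.71 shift [-0.648 -1.151 -3.116] turn 0.491
```

View pics/w8.png

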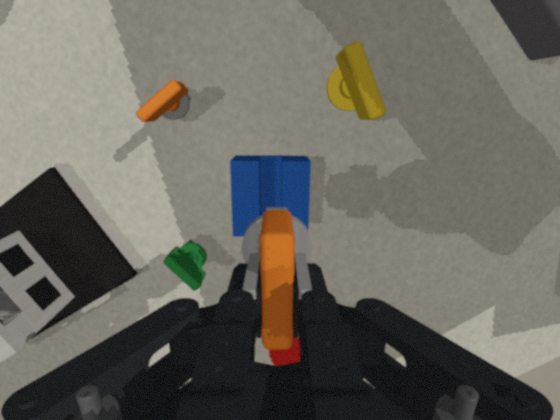

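The bolt is held by its orange grip at (278,280) and lifted clear. Now I carry it to the slot.

Emit:
play_rows([
  [0, -0.5, -0.2, -0.3, 0, 0, 0],
  [0, -0.65, -0.5, -0.6, 0, 0, 0],
  [0, -0.65, -0.8, -1, 0, 0, 0],
  [0, -0.65, -0.8, -1, 0, 0, 0],
])

```text
t: 9.5
ee_pos: [0.5954, 0.1479, 0.2565]
tool_rot: [-0.859, 1.395, 0.854]
wrist_force: [0.9, -0.2, -1.7]
gripper_width: 0.15
```

Emit:
play_rows([
  [0, 0, -0.2, -0.45, 0, 0, 0],
  [0, 0, -0.35, -0.9, 0, 0, 0],
  [0, 0, -0.35, -1, 0, 0, 0],
])

```text
t: 9.8
ee_pos: [0.5799, 0.0441, 0.255]
tool_rot: [-0.859, 1.397, 0.856]
wrist_force: [1.0, 0.3, -1.3]
gripper_width: 0.154
```

Emit:
play_rows([
  [0, 0, 0, -0.4, 0.07, 0, 0],
  [0, 0, 0, -0.7, 0.14, 0, 0],
  [0, 0, 0, -1, 0.21, 0, 0],
  [0, 0, 0, -1, 0.28, 0, 0],
  [0, 0, 0, -1, 0.35, 0, 0],
  [0, 0, 0, -1, 0.42, 0, 0],
  [0, 0, 0, -1, 0.49, 0, 0],
  [0, 0, 0, -1, 0.49, 0, 0],
])

```text
t: 10.6
ee_pos: [0.5359, -0.038, 0.2547]
tool_rot: [-0.064, 1.571, 0.064]
wrist_force: [0.5, -0.2, -1.5]
gripper_width: 0.155
```

```bash
python3 -c "
from h import *
to(.5334,-.048,.21,4.7)
"
```

```text
t 10.6 [ 0.5359 -0.038   0.2547] jaw 4.7 xaxis [-0.001 -0.    -1.   ] q7 0.15 shift [ 0.447 -0.097 -0.032] turn -0.0
```

Emit:
play_rows([
  [0, 0.25, -0.05, -0.03, 0, 0, 0],
  [0, 0.5, -0.1, -0.03, 0, 0, 0],
  [0, 0.5, -0.1, -0.03, 0, 0, 0],
  [0, 0.5, -0.1, -0.03, 0, 0, 0],
  [0, 0.5, -0.1, -0.03, 0, 0, 0],
])

```text
t: 11.1
ee_pos: [0.5348, -0.0482, 0.2065]
tool_rot: [-0.068, 1.568, 0.068]
wrist_force: [0.2, -0.3, -1.3]
gripper_width: 0.155
```

```bash
cat > m.py <<'E'
from h import *
to(.5334,-.048,.165,4.7)
w=cap('wrist'); save(w,'w9.png'); c=arm.get_obs()['ee_pos']
h=cv2.cvtColor(w['color'],cv2.COLOR_RGB2HSV); v,u=np.mgrid[0:420,0:560]
m=(h[...,0]>3)&(h[...,0]<18)&(h[...,1]>150)&(u>200)&(u<360)&(v>150)
n,l,st,_=cv2.connectedComponentsWithStats(m.astype(np.uint8)); m=l==1+st[1:,4].argmax()
p=np.argwhere(m)[:,::-1]; P=cloud(w,p); zt=np.percentile(P[:,2],95); t=p[P[:,2]>zt-.006]; print('grip top z',zt,'-TCPz',zt-c[2])
r=cv2.minAreaRect((plane(w,t,zt)[:,:2]*1000).astype(np.float32)); print('grip',np.round(r[0],1),np.round(r[1],1),r[2])
b=(h[...,0]>105)&(h[...,0]<128)&(h[...,1]>110)&(u>150)&(u<410)
n,l,st,_=cv2.connectedComponentsWithStats(b.astype(np.uint8))
for k in range(1,n):
    if st[k,4]<40: continue
    p=np.argwhere(l==k)[:,::-1]; W=plane(w,p,.11); a,bb,x,y=cv2.fitLine((W[:,:2]*1000).astype(np.float32),2,0,.01,.01).ravel()
    print('blue',st[k],'ang',round(np.degrees(np.arctan2(bb,a))%180,1),'x at y=-48:',round(x+(-48-y)*a/bb,1),'y',W[:,1].min().round(3),W[:,1].max().round(3),'z',np.median(cloud(w,p)[:,2]).round(4))
S=cap('side'); save(S,'s9.png')
im=np.hstack([cv2.resize(w['color'],(440,330)),cv2.resize(S['color'][110:290,160:353],(354,330))]); cv2.imwrite('pics/c9.png',im[:,:,::-1])
E
python3 m.py
```

```text
t 11.1 [ 0.5348 -0.0482  0.2065] jaw 4.9 xaxis [ 0.001  0.    -1.   ] q7 0.2 shift [ 0.415  0.003 -0.014] turn 0.002
grip top z 0.2109332695474772 -TCPz 0.004357009397967321
grip [533.6 -41.6] [14.1 61.2] 4.861626625061035
blue [255 112   6 105 440] ang 94.8 x at y=-48: 521.0 y -0.045 0.026 z 0.1107
blue [292 112   6 105 443] ang 94.7 x at y=-48: 546.0 y -0.043 0.028 z 0.1108
```

View pics/c9.png

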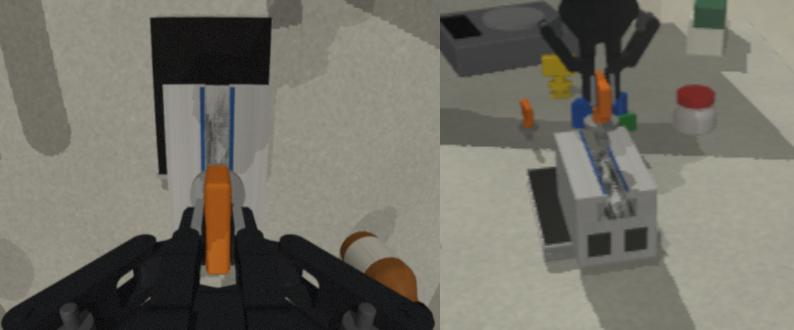

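The bolt grip, at (217,220) in the left crop, is aligned with the slot to within about 0.5 mm and 0.2°. I'll lower it.

Emit:
play_rows([
  [0, 0.08, 0, -0.005, 0, 0, 0],
  [0, 0.16, 0, -0.005, 0, 0, 0],
  [0, 0.23, 0, -0.005, 0, 0, 0],
  [0, 0.3, 0, -0.005, 0, 0, 0],
  [0, 0.36, 0, -0.005, 0, 0, 0],
  [0, 0.4, 0, -0.005, 0, 0, 0],
  [0, 0.42, 0, -0.005, 0, 0, 0],
  [0, 0.42, 0, -0.005, 0, 0, 0],
])

```text
t: 12.0
ee_pos: [0.5337, -0.0486, 0.1633]
tool_rot: [-0.066, 1.57, 0.066]
wrist_force: [0.1, -0.0, -1.2]
gripper_width: 0.155
```

```bash
python3 m.py
```

```text
t 12.0 [ 0.5337 -0.0486  0.1633] jaw 4.8 xaxis [-0. -0. -1.] q7 0.23 shift [-0.017  0.006 -0.003] turn 0.001
grip top z 0.16770465362293602 -TCPz 0.00426638451498082
grip [532.6 -42.1] [13.8 60.8] 4.890049457550049
blue [252 110   7 109 596] ang 94.7 x at y=-48: 521.0 y -0.033 0.026 z 0.1108
blue [298 110   8 112 621] ang 94.7 x at y=-48: 546.1 y -0.032 0.028 z 0.1109
blue [254 338   7  18  82] ang 97.6 x at y=-48: 517.1 y -0.128 -0.114 z 0.1108
blue [295 338   6  18  85] ang 97.6 x at y=-48: 542.9 y -0.126 -0.112 z 0.1108
```

Emit:
play_rows([
  [0, 0.01, 0, 0.005, 0, 0, 0],
  [0, 0.02, 0, 0.005, 0, 0, 0],
  [0, 0.022, 0, 0.005, 0, 0, 0],
  [0, 0.022, 0, 0.005, 0, 0, 0],
  [0, 0.022, 0, 0.005, 0, 0, 0],
])

```text
t: 12.6
ee_pos: [0.5344, -0.0485, 0.1627]
tool_rot: [-0.065, 1.569, 0.067]
wrist_force: [-7.7, 1.3, 16.8]
gripper_width: 0.155
```

Flange contact is at about 17 N. I'll back off about 1 mm and turn a quarter about the bolt axis, which lies about 3.5 mm ahead of the TCP along the slot.

Emit:
play_rows([
  [0, -0.012, 0, 0, 0, 0, 0],
  [0, -0.012, 0, -0.005, 0.07, 0, 0],
  [0, -0.012, 0.001, -0.01, 0.14, 0, 0],
  [0, -0.012, 0.003, -0.015, 0.21, 0, 0],
  [0, -0.012, 0.006, -0.019, 0.28, 0, 0],
  [0, -0.012, 0.009, -0.023, 0.35, 0, 0],
  [0, -0.012, 0.013, -0.027, 0.42, 0, 0],
  [0, -0.012, 0.017, -0.03, 0.49, 0, 0],
])

```text
t: 13.4
ee_pos: [0.5317, -0.0471, 0.1628]
tool_rot: [0.74, 1.44, -0.738]
wrist_force: [0.8, 0.0, 1.4]
gripper_width: 0.153
```

```bash
python3 -c "
from h import *
to(.5334,-.048,.163,-85.3)"
```

```text
t 13.4 [ 0.5317 -0.0471  0.1628] jaw -54.3 xaxis [ 0.002 -0.    -1.   ] q7 -0.77 shift [-0.002  0.008  0.017] turn 0.258
```

Emit:
play_rows([
  [0, 0, 0, -0.005, 0.07, 0, 0],
  [0, 0, 0.001, -0.01, 0.14, 0, 0],
  [0, 0, 0.003, -0.015, 0.21, 0, 0],
  [0, 0, 0.005, -0.018, 0.26, 0, 0],
  [0, 0, 0.005, -0.018, 0.26, 0, 0],
  [0, 0, 0.005, -0.018, 0.26, 0, 0],
])

```text
t: 14.0
ee_pos: [0.5309, -0.0454, 0.1628]
tool_rot: [1.145, 1.248, -1.143]
wrist_force: [0.2, -1.5, 4.5]
gripper_width: 0.154
```

```bash
python3 m.py
```

```text
t 14.0 [ 0.5309 -0.0454  0.1628] jaw -85.0 xaxis [ 0.001 -0.    -1.   ] q7 -1.28 shift [-0.022  0.022  0.028] turn -0.747
grip top z 0.16731737838215444 -TCPz 0.0045190151628169695
grip [538.1 -45.8] [61.2 14.1] 4.615744590759277
blue [151 220 102   6 497] ang 94.5 x at y=-48: 545.6 y -0.031 0.027 z 0.1109
blue [302 221 108   5 521] ang 94.8 x at y=-48: 545.9 y -0.121 -0.059 z 0.1109
blue [154 260  90   7 402] ang 94.9 x at y=-48: 520.8 y -0.027 0.026 z 0.1109
blue [310 261 100   6 481] ang 94.6 x at y=-48: 520.8 y -0.127 -0.067 z 0.1108
```

View pics/c9.png

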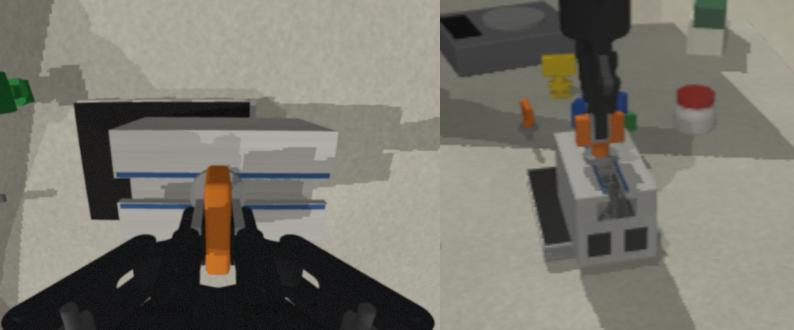

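The grip is now turned across the slot, at (217,220) in the left crop. It is about 2 mm off the slot's middle line and upright. I'll release it and retreat.

Emit:
play_rows([
  [0.15, 0.003, 0, 0, 0, 0, 0],
  [0.3, 0.003, 0, 0, 0, 0, 0],
  [0.5, 0.003, 0, 0, 0, 0, 0],
  [0.5, 0.003, 0, 0, 0, 0, 0],
  [0.5, -0.2, 0, 0, 0, 0, 0],
  [0.5, -0.5, 0, 0, 0, 0, 0],
  [0.5, -0.9, 0, 0, 0, 0, 0],
  [0.5, -0.9, 0, 0, 0, 0, 0],
])

```text
t: 14.9
ee_pos: [0.5325, -0.0457, 0.2566]
tool_rot: [1.15, 1.244, -1.142]
wrist_force: [0.9, -0.3, -1.0]
gripper_width: 0.496
```

Emit:
play_rows([
  [0.5, -0.4, 0, 0, 0, 0, 0],
  [0.5, -0.5, 0, 0, 0, 0, 0],
  [0.5, -0.5, 0, 0, 0, 0, 0],
  [0.5, -0.5, 0, 0, 0, 0, 0],
])

```text
t: 15.3
ee_pos: [0.53, -0.045, 0.3013]
tool_rot: [1.146, 1.249, -1.147]
wrist_force: [-0.6, 0.4, 0.0]
gripper_width: 0.499
```

```bash
python3 m.py
python3 - <<'E'
from h import *
w=cap('wrist'); v,u=np.mgrid[0:420,0:560]; h=cv2.cvtColor(w['color'],cv2.COLOR_RGB2HSV).reshape(-1,3)
P=cloud(w,np.c_[u.ravel(),v.ravel()])
m=(w['z_map'].ravel()>0)&(h[:,1]<70)&(P[:,2]>.1135)&(P[:,2]<.121)&(np.hypot(P[:,0]-.534,P[:,1]+.046)<.03)
print('flange',m.sum(),P[m].mean(0),np.percentile(P[m,2],[10,50,90]),cv2.minEnclosingCircle((P[m,:2]*1000).astype(np.float32)))
E
```

```text
t 15.3 [ 0.53   -0.045   0.3013] jaw -85.1 xaxis [-0.001  0.    -1.   ] q7 -1.41 shift [1.363 0.032 0.033] turn -0.749
grip top z 0.1674021695766167 -TCPz -0.13358541875572344
grip [534.8 -45.2] [56.1 13.9] 4.92849588394165
blue [204 175  58   5 135] ang 94.7 x at y=-48: 545.5 y -0.029 0.027 z 0.1109
blue [293 175  67   4 144] ang 94.6 x at y=-48: 545.8 y -0.126 -0.06 z 0.1109
blue [205 199  54   3 109] ang 94.9 x at y=-48: 521.0 y -0.028 0.026 z 0.1108
blue [296 200  62   3 144] ang 94.3 x at y=-48: 521.3 y -0.128 -0.066 z 0.1108
flange 547 [ 0.53251394 -0.04546533  0.11636211] [0.11548193 0.11638928 0.1172548 ] ((531.9443969726562, -45.6844482421875), 20.10655975341797)
```

```bash
python3 -c "
from rig import arm
print(arm.sign_off())"
```

```text
the job is handed in; nothing more can be done
None
```

The job is handed in at about t = 15.4 s of the 56 s allowed. The block was tipped over the fence onto the pad with its slot up. The orange wing bolt was lowered lengthwise into the slot until the flange touched the block (about 17 N), given a quarter turn and released.

**Last checks, from the wrist camera after retreating:**
- **Block:** its slotted face measures 0.111 m high, so it lies flat.
- **Bolt height:** the flange top is at 0.116 m, so the flange sits on the face. The grip top is at 0.167 m, as expected for a seated, upright bolt.
- **Bolt position:** its axis is within about 1.5 mm of the slot's middle line and near the middle of its length. The grip sits about 90° to the slot.
- **Gripper:** it is clear of everything, about 0.11 m above the bolt.

**Checks that failed or disagreed:**
- The block appears to overhang the fence by about 45 mm, where the task text said 0 to 20 mm. The fence position was only a rough estimate.
- The picture limit stopped the final visual check, so these results rest on the numbers alone.
- I did not measure the bottle, jar and mortar again, but the gripper stayed well away from all three.

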